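# Lid the milk pan with the strainer at the lip

### The job

Put the lid that has the strainer holes onto the blue milk pan, turned so that its strainer holes are at the pan's pouring lip and it sits down properly on the rim. Set it down, do not drop it, and leave the plain lid where it lies.

Things in the scene. Friction and masses are not known exactly. Their poses are not given: they have to be found in the camera images.
- strainer_lid_grip (a point): Centre of the black bar knob (50 mm along x, 14 along y, 20 high, 15 mm clear above the disc) on the strainer lid: a loose blue disc 150 mm across, 0.22 kg, with a white patch of black strainer holes near one edge. Point: on the lid's axis, 40 mm above its underside. x points along the bar to the holes (54 mm from centre), z up. A 10 mm high tapered boss (124 to 104 mm) is under the disc.
- plain_lid_grip (a point): The same point on the plain lid, loose on the worktop: same size, colour and knob as the strainer lid, but no white patch and no holes. Not to be used.
- pan_rim (a point): Centre of the mouth of the open blue milk pan, at its rim, 70 mm above the worktop. Fixed; 140 mm across outside, 134 inside. x points to the pouring lip, z up. A black handle 18 mm thick reaches 195 mm from the centre towards -y, up to 8 mm above the rim. A seated lid's boss hangs in the mouth, its disc lies on the rim and its knob's centre is 30 mm above the rim.
- pan_lip (a point): Tip of the pan's white V-shaped pouring lip, 85 mm from the centre of the mouth, at rim height; x points outward from the pan's centre.

How it is judged:
By the outcome, as a careful person would: the job done as asked, in the order asked, and still so for the second after the job is handed in, with the robot touching nothing.
It also fails if it takes over 40 s, if anything falls off the work surface, if the arm or the gripper's body presses on something with over 40 N, if the wrist force passes 120 N, or if a joint passes its speed limit or range.

### The arm

A 6-joint arm with a two-finger parallel gripper is mounted at the origin on a cart in front of the work surface, level with it; the furniture and walls round the work are solid. World frame = base frame: x ahead of the robot, y to its left, z up, the work surface at z = 0. Lengths are in m, angles in rad, forces in N, time in s.
With the tool pointing down it reaches from about 0.35 to 0.925 m from the base axis. Payload 6.4 kg.
Tool frame: the origin (TCP) lies midway between the tips of the shut fingers; the grasp point (between the pads) lies 19 mm behind it; z points along the fingers, y is the line along which they close (so a half turn about z gives the same grasp; the last joint's range is limited). The gripper opens to 94 mm and grips with 3 to 60 N. Pads are 16 mm wide; open, the fingers measure 119 mm over their backs; the gripper's body (75 mm by 177 mm) begins 78 mm behind the grasp point.
Start: joints at [-1.329, 0.245, 1.558, -0, 1.339, -0.174], TCP at [0.263, -0.595, 0.205] pointing down, gripper open.
Joint ranges: [-3.13, 3.13], [-1.02, 2.26], [0.13, 2.54], [-0.95, 4.09], [0.21, 2.88], [-2.74, 2.74]. Speed limits (rad/s): [2.57, 2.57, 3.14, 3.14, 3.14, 3.14].

### API

Orientations are given as a unit quaternion [x, y, z, w].
In Python, from plant import bot, imaging, workorder gives the robot as it stands.
- The arm moves only by the shell command python3 -m crank 'ROWS' [FORCE]. ROWS is text: rows parted by semicolons, each of 5 numbers parted by spaces: the finger opening in mm, from 0 to 94, then the shift along the tool's x, y, z in mm, then the turn about the tool's z in degrees. In form: jaw x y z turn; .... A call has 1 to 5 rows; each row is the pose to reach, as a shift and turn from the pose commanded when the call began, along the tool's axes at that moment; what a row does not reach only later rows make up. A row lasts 1/12 s, in which the tool goes at most 41.7 mm and 7.16 degrees, less where a joint would pass 70% of its speed; a pose out of reach is approached as far as the arm can. A call with a gripper value outside its range is refused whole. The fingers move at their own pace and stop on an object; FORCE is the grip in N (left out, the last holds). Time passes only in rows, so rows that repeat a pose let the fingers close. It gives the time, the measured TCP pose, the force, the opening and the grip force at its end, in the units of the state.
- bot.get_state(): the state, without advancing time (a new reading comes with each control period).
- imaging.snapshot(name): name is "scene" or "top" or "wrist"; returns the picture (420x560x3 uint8, red, green, blue); there is no depth.
- imaging.calibration(name): a dict with "camera_matrix" (3x3 intrinsics, pixels), "k1" (the pictures are not rectified: a ray, as slopes to the right and down, at radius r is drawn at 1 + k1 r^2 times it, then the intrinsics apply), "R" (3x3) and "t" (3): a world point X has camera coordinates R X + t; the wrist camera has in their place "T_tool_cam" (4x4, takes a point from camera to tool coordinates, whose origin is the TCP and whose axes are the flange's). Camera axes: x right, y down, z forward; pixel columns grow to the right and rows downward; lengths in m; the calibration is good to about 2 mm. A picture is of the moment at which its call begins: read the wrist's pose just before it. calibration takes no time and is no camera call.
- workorder.job_done(): hands the job in; it is judged then, once.
The state is a dict: "t": time; "joints": joint angles; "dq": joint speeds; "effort": joint torques, N m; "ee_pos": TCP position; "eef_rot": TCP orientation; "wrist_force": force on the tool from outside, world axes, zero at the start; "torque": the same for the moment, N m; "width": opening from 0.0 (shut) to 1.0 (fully open); "gripper_force": force on a finger pad.
Only numpy, scipy, OpenCV 4.12 (cv2) and the standard library are available. Lean on these libraries where they do the work, as an engineer would, in place of code of your own. Each camera call takes 0.05 s, during which the arm holds its last target. There are 200 camera calls.

## Working session

There is one attempt and no reset: what is moved stays moved. The work goes in short steps, Python scripts to look and compute and a shell command to move; the robot and the scene stay as the last step left them, time stands still between calls to the robot, and variables do not carry over. Pictures are saved under pics/ and viewed, at most 10 in all, crops included, and the job is handed in when it is done.

```bash
ls; mkdir -p pics
python3 - <<'E'
from plant import bot, imaging
import cv2,numpy as np
s=bot.get_state();print(s)
for n in("top","scene"):
    im=imaging.snapshot(n);cv2.imwrite(f"pics/{n}.png",im[:,:,::-1])
    print(n,imaging.calibration(n))
print(imaging.calibration("wrist"))
E
```

```text
pics
{'t': 0.0, 'joints': array([-1.32909694e+00,  2.45774186e-01,  1.55896499e+00, -6.02180232e-06,
        1.33873301e+00, -1.74076613e-01]), 'dq': array([-0.00103372,  0.00051944,  0.00063217,  0.00030619, -0.00112702,
       -0.00070608]), 'effort': array([-3.96080013e-04, -4.15836883e+01, -3.14602840e+01,  6.84739742e-02,
        3.32634011e-02, -1.38143914e-04]), 'ee_pos': array([ 0.2624093 , -0.59403232,  0.20439725]), 'eef_rot': array([ 9.78468425e-01,  2.06394422e-01, -3.46965525e-05, -9.39128413e-04]), 'wrist_force': array([-0.67094409,  0.03073622,  0.1736412 ]), 'torque': array([0.0103721 , 0.00618063, 0.0047733 ]), 'gripper_force': 0.0, 'width': 0.9994711454751388}
top {'camera_matrix': array([[465.76573644,   0.        , 280.6192019 ],
       [  0.        , 465.76573644, 209.05176509],
       [  0.        ,   0.        ,   1.        ]]), 'k1': -0.05158472048241237, 'R': array([[ 0.01871708, -0.99942744, -0.02818628],
       [-0.99482186, -0.01579935, -0.10039849],
       [ 0.09989568,  0.02991949, -0.99454798]]), 't': array([0.03485087, 0.5242624 , 1.02727196])}
scene {
[... 257 characters left out ...]
   [-0.51258086,  0.36580316, -0.77681974],
       [ 0.63861602, -0.44234118, -0.62968553]]), 't': array([0.33879141, 0.3235527 , 0.85315883])}
{'camera_matrix': array([[327.16320607,   0.        , 280.56770395],
       [  0.        , 327.16320607, 207.95208551],
       [  0.        ,   0.        ,   1.        ]]), 'k1': -0.04154913833673426, 'T_tool_cam': array([[-2.89883117e-05, -9.68829162e-01, -2.47729801e-01,
         7.14386680e-02],
       [ 9.99999952e-01, -1.04573261e-04,  2.91952420e-04,
         1.24242818e-04],
       [-3.08757932e-04, -2.47729780e-01,  9.68829118e-01,
        -1.78871182e-01],
       [ 0.00000000e+00,  0.00000000e+00,  0.00000000e+00,
         1.00000000e+00]])}
```

View pics/top.png

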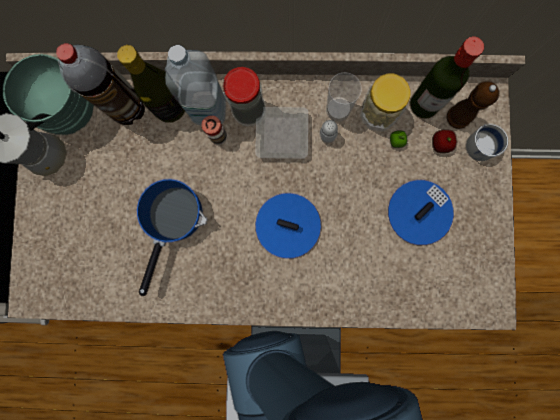

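View pics/scene.png

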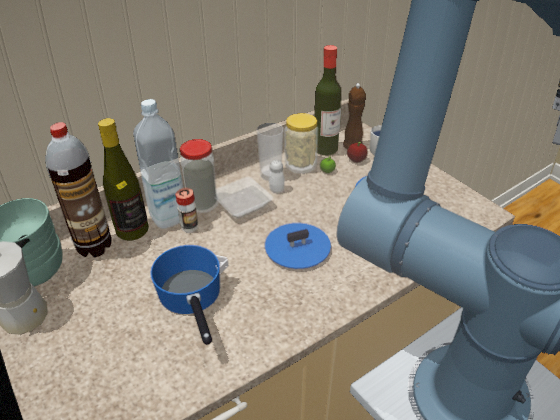

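The top view shows the strainer lid at about (421,212) with its holes at (437,195), and the plain lid at (289,226). The pan mouth is at (170,211), its lip at (206,219) and the handle end at (143,291). The scene view agrees with this layout.

```bash
cat > h.py <<'E'
import numpy as np,cv2
from scipy.spatial.transform import Rotation as Ro
from plant import bot,imaging
def cam(n,s=None):
    c=imaging.calibration(n)
    if n!="wrist": R=np.array(c["R"]).T; o=-R@c["t"]
    else:
        M=Ro.from_quat(s["eef_rot"]).as_matrix();T=c["T_tool_cam"]
        R=M@T[:3,:3]; o=M@T[:3,3]+s["ee_pos"]
    return c,R,o
def ray(n,px,z,s=None):
    "pixels -> world points on plane z"
    c,R,o=cam(n,s);px=np.array(px,float).reshape(-1,1,2)
    u=cv2.undistortPoints(px,c["camera_matrix"],np.array([c["k1"],0,0,0,0.])).reshape(-1,2)
    d=np.c_[u,np.ones(len(u))]@R.T
    return o+d*((z-o[2])/d[:,2])[:,None]
def circ(P):
    A=np.c_[2*P[:,:2],np.ones(len(P))];x=np.linalg.lstsq(A,(P[:,:2]**2).sum(1),rcond=None)[0]
    return x[:2],np.sqrt(x[2]+x[0]**2+x[1]**2)
def hull(im,x0,y0,x1,y1):
    m=cv2.inRange(cv2.cvtColor(im,cv2.COLOR_RGB2HSV),(105,150,60),(125,255,255))
    k=np.zeros_like(m);k[y0:y1,x0:x1]=m[y0:y1,x0:x1]
    c=max(cv2.findContours(k,0,1)[0],key=cv2.contourArea);return cv2.convexHull(c).reshape(-1,2)
E
python3 - <<'E'
from h import *
im=cv2.imread("pics/top.png")[:,:,::-1].copy()
h=hull(im,370,165,470,260);c,r=circ(ray("top",h,.013));print("lid",c,r)
hp=ray("top",[437,195],.015)[0];d=hp[:2]-c;print("holes",hp,np.linalg.norm(d),np.degrees(np.arctan2(d[1],d[0])))
p=ray("top",[[417,218.5],[432,205]],.045);print("knob",p)
h=hull(im,120,165,205,260);P=ray("top",h,.07);c,r=circ(P);print("pan",c,r,np.linalg.norm(P[:,:2]-c,axis=1).round(3))
for q,z in(([206,219],.07),([143,291],.07)):
    l=ray("top",q,z)[0];d=l[:2]-c;print(l,np.linalg.norm(d),np.degrees(np.arctan2(d[1],d[0])))
v=cv2.resize(im[160:310,100:480],None,fx=2.1,fy=2.1,interpolation=2)
s=bot.get_state();M=Ro.from_quat(s["eef_rot"]).as_matrix();print(M.round(3))
E
```

```text
lid [ 0.52368808 -0.27506251] 0.07359832953393525
holes [ 0.56276128 -0.31296885  0.015     ] 0.054439009452042136 -44.13156913789231
knob [[ 0.5055572  -0.25866771  0.045     ]
 [ 0.53612516 -0.29229843  0.045     ]]
pan [0.51302743 0.28950355] 0.06885910220631086 [0.068 0.068 0.068 0.068 0.069 0.07  0.07  0.07  0.069 0.069 0.069 0.069
 0.069 0.07  0.069 0.069 0.069 0.068 0.068 0.068 0.068 0.068 0.068 0.069
 0.069 0.069 0.069 0.07  0.07  0.07  0.069 0.069 0.069 0.069 0.069 0.068]
[0.49489087 0.20480294 0.07      ] 0.08662059653499657 -102.08598038982318
[0.33637691 0.33707052 0.07      ] 0.18294267702795694 164.92932766310656
[[ 0.915  0.404 -0.   ]
 [ 0.404 -0.915  0.002]
 [ 0.    -0.002 -1.   ]]
```

```bash
python3 -m crank '94 37 -19 0 -7; 94 74 -37 0 -14; 94 111 -56 0 -21; 94 148 -75 0 -28; 94 184 -93 0 -35' 20
python3 -m crank '94 40 6 0 -7; 94 81 12 0 -14; 94 122 18 0 -21; 94 163 24 0 -28; 94 204 29 0 -35'
python3 -m crank '94 0 0 0 -7; 94 0 0 0 -14; 94 0 0 0 -21; 94 0 0 0 -28; 94 0 0 0 -35'
python3 -m crank '94 0 0 0 -5; 94 0 0 0 -5; 94 0 0 0 -5'
python3 - <<'E'
from h import *
s=bot.get_state();im=imaging.snapshot("wrist");cv2.imwrite("pics/w1.png",im[:,:,::-1])
M=Ro.from_quat(s["eef_rot"]).as_matrix();print(s["ee_pos"],M.round(3),s["joints"])
h=hull(im,0,0,560,420);print(h.min(0),h.max(0));print(circ(ray("wrist",h,.013,s)))
E
```

```text
t: 0.52
ee_pos: [0.394, -0.4332, 0.2049]
eef_rot: [0.87, 0.494, 0.0, -0.0]
wrist_force: [0.3, -1.1, 0.7]
width: 0.999
gripper_force: 0.0
t: 0.93
ee_pos: [0.5245, -0.2738, 0.2051]
eef_rot: [0.681, 0.732, -0.0, -0.0]
wrist_force: [0.2, -0.9, -0.3]
width: 1.0
gripper_force: 0.0
t: 1.35
ee_pos: [0.5236, -0.2753, 0.2049]
eef_rot: [0.429, 0.903, 0.0, -0.001]
wrist_force: [-0.4, -0.8, 0.1]
width: 1.001
gripper_force: 0.0
t: 1.6
ee_pos: [0.5235, -0.2755, 0.2051]
eef_rot: [0.393, 0.919, 0.0, -0.0]
wrist_force: [0.1, -0.5, -0.4]
width: 0.998
gripper_force: 0.0
[ 0.52354613 -0.27551393  0.20506106] [[-0.691  0.723 -0.001]
 [ 0.723  0.691  0.   ]
 [ 0.001 -0.    -1.   ]] [-6.75929729e-01  1.11121679e-01  1.71107657e+00  2.56851924e-05
  1.32012601e+00 -1.43850049e+00]
[216 122] [344 243]
(array([ 0.52220197, -0.27509887]), np.float64(0.07361949069415338))
```

View pics/w1.png

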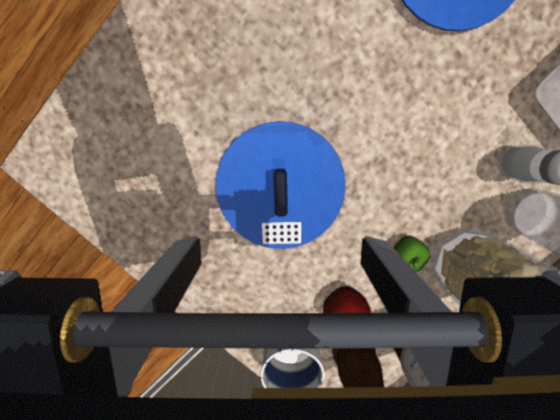

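The wrist view shows the knob bar from (281,170) to (281,215) and the holes at (281,233). The bar is lined up with tool x, the holes lie on the -x side, and the centre is within about 1.5 mm. I'll go down and grip.

```bash
python3 -m crank '94 1 0 35 0; 94 1 0 70 0; 94 1 0 105 0; 94 1 0 135 0; 94 1 0 155 0'
python3 -m crank '60 0 0 12 0; 50 0 0 22 0; 50 0 0 27 0; 50 0 0 27 0'
python3 -m crank '0 0 0 0 0; 0 0 0 0 0; 0 0 0 0 0; 0 0 0 0 0; 0 0 0 0 0' 30
python3 -m crank '0 0 0 0 0; 0 0 0 -5 0; 0 0 0 -20 0; 0 0 0 -50 0; 0 0 0 -80 0' 30
python3 -m crank '0 0 0 -35 0; 0 0 0 -70 0;0 0 0 -100 0; 0 0 0 -100 0; 0 0 0 -100 0' 30
python3 - <<'E'
from h import *
s=bot.get_state();im=imaging.snapshot("wrist");cv2.imwrite("pics/w2.png",im[:,:,::-1])
print(s)
E
```

```text
t: 2.07
ee_pos: [0.5213, -0.2737, 0.0469]
eef_rot: [0.393, 0.92, 0.001, -0.002]
wrist_force: [0.1, -0.1, 0.3]
width: 1.005
gripper_force: 0.0
t: 2.4
ee_pos: [0.5231, -0.275, 0.0232]
eef_rot: [0.392, 0.92, 0.0, -0.0]
wrist_force: [-0.6, -0.6, 0.4]
width: 0.752
gripper_force: 0.0
t: 2.82
ee_pos: [0.5234, -0.2752, 0.0241]
eef_rot: [0.392, 0.92, -0.0, 0.001]
wrist_force: [0.1, -0.5, 0.3]
width: 0.398
gripper_force: 0.0
t: 3.23
ee_pos: [0.5221, -0.2743, 0.1035]
eef_rot: [0.392, 0.92, 0.0, -0.001]
wrist_force: [0.8, -0.4, 0.5]
width: 0.044
gripper_force: 0.0
t: 3.65
ee_pos: [0.5241, -0.2758, 0.2062]
eef_rot: [0.392, 0.92, -0.001, 0.002]
wrist_force: [-1.1, -0.6, 0.4]
width: 0.001
gripper_force: 0.0
{'t': 3.65, 'joints': array([-6.75662380e-01,  1.07777473e-01,  1.71257126e+00, -1.33125095e-05,
        1.31621056e+00, -1.44065916e+00]), 'dq': array([-0.00085506,  0.04367158,  0.06086686, -0.00024698, -0.00533612,
        0.0006894 ]), 'effort': array([ 5.35976677e-02, -3.78258169e+01, -3.30821514e+01, -4.45345795e-03,
        8.15722137e-02, -1.58175681e-05]), 'ee_pos': array([ 0.52407998, -0.27575636,  0.2062067 ]), 'eef_rot': array([ 3.92084801e-01,  9.19925636e-01, -6.84182666e-04,  2.42190005e-03]), 'wrist_force': array([-1.10681968, -0.58235424,  0.37876235]), 'torque': array([ 0.01742032, -0.11067346, -0.04357494]), 'gripper_force': 0.0, 'width': 0.0013580599299937237}
```

View pics/w2.png

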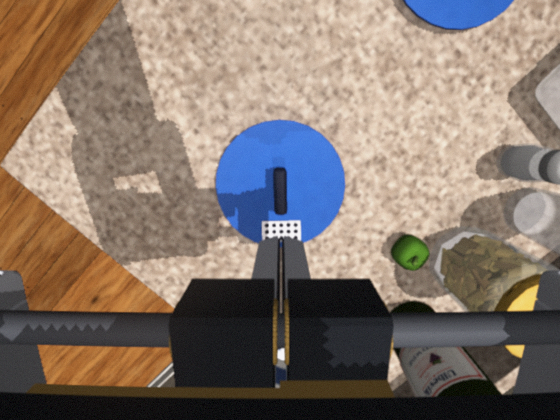

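The fingers were still closing when I lifted, so they missed the grip. The lid hasn't moved (knob still at (281,190)). I'll open, go down again and give the fingers time to close.

```bash
python3 -m crank '50 0 0 0 0; 50 0 0 0 0; 50 0 0 0 0; 50 0 0 0 0; 50 0 0 0 0'
python3 -m crank '50 0 0 0 0; 50 0 0 20 0; 50 0 0 50 0; 50 0 0 80 0; 50 0 0 110 0'
python3 -m crank '50 0 0 30 0; 50 0 0 55 0; 50 0 0 66 0; 50 0 0 73 0; 50 0 0 73 0'
python3 -m crank '0 0 0 0 0; 0 0 0 0 0; 0 0 0 0 0; 0 0 0 0 0; 0 0 0 0 0' 30
python3 -m crank '0 0 0 0 0; 0 0 0 0 0; 0 0 0 0 0; 0 0 0 0 0; 0 0 0 0 0' 30
```

```text
t: 4.12
ee_pos: [0.5228, -0.2748, 0.2027]
eef_rot: [0.392, 0.92, 0.0, -0.001]
wrist_force: [0.5, -0.1, 0.2]
width: 0.322
gripper_force: 0.0
t: 4.53
ee_pos: [0.5232, -0.2751, 0.0927]
eef_rot: [0.392, 0.92, -0.0, 0.001]
wrist_force: [0.0, 0.0, -0.5]
width: 0.532
gripper_force: 0.0
t: 4.95
ee_pos: [0.5227, -0.2747, 0.0196]
eef_rot: [0.392, 0.92, 0.0, -0.001]
wrist_force: [-0.1, 0.4, 0.4]
width: 0.531
gripper_force: 0.0
t: 5.37
ee_pos: [0.5235, -0.2753, 0.0214]
eef_rot: [0.392, 0.92, -0.0, 0.001]
wrist_force: [0.1, 0.0, 0.6]
width: 0.211
gripper_force: 0.0
t: 5.78
ee_pos: [0.5233, -0.2753, 0.021]
eef_rot: [0.392, 0.92, -0.0, 0.0]
wrist_force: [-1.3, 0.6, 5.4]
width: 0.145
gripper_force: 30.0
```

```bash
python3 -m crank '0 0 0 -5 0; 0 0 0 -15 0; 0 0 0 -35 0; 0 0 0 -65 0; 0 0 0 -95 0' 30
python3 -m crank '0 0 0 -30 0; 0 0 0 -60 0; 0 0 0 -85 0; 0 0 0 -85 0; 0 0 0 -85 0'
python3 - <<'E'
from h import *
s=bot.get_state();im=imaging.snapshot("wrist")
t=cv2.imread("pics/top.png")[170:300,130:220];sc=cv2.imread("pics/scene.png")[235:355,145:235]
f=lambda a:cv2.resize(a,(390,560),interpolation=cv2.INTER_CUBIC)
v=np.hstack([cv2.resize(t,None,fx=4.3,fy=4.3,interpolation=2),cv2.resize(sc,None,fx=4.3,fy=4.3,interpolation=2)[:516] if 0 else np.vstack([cv2.resize(sc,None,fx=4.3,fy=4.3,interpolation=2),np.zeros((43,387,3),np.uint8)])])
cv2.imwrite("pics/crop.png",v);print(v.shape)
cv2.imwrite("pics/w3.png",im[:,:,::-1]);print(s["ee_pos"],s["width"])
E
```

```text
t: 6.2
ee_pos: [0.522, -0.2741, 0.1155]
eef_rot: [0.392, 0.92, 0.001, -0.001]
wrist_force: [0.9, 0.4, -1.8]
width: 0.146
gripper_force: 30.0
t: 6.62
ee_pos: [0.5235, -0.2752, 0.2014]
eef_rot: [0.392, 0.92, -0.0, 0.001]
wrist_force: [-0.1, 0.6, -2.8]
width: 0.147
gripper_force: 30.0
(559, 774, 3)
[ 0.52348115 -0.27523688  0.20144782] 0.1466734583646302
```

View pics/crop.png

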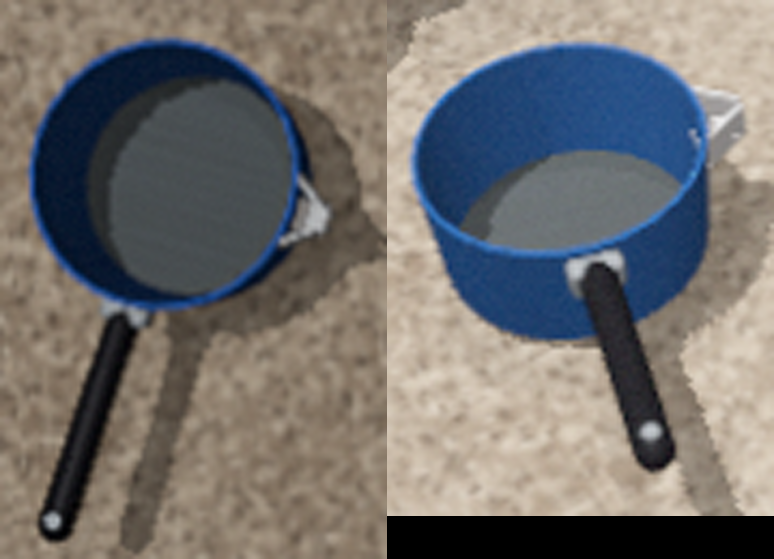

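View pics/w3.png

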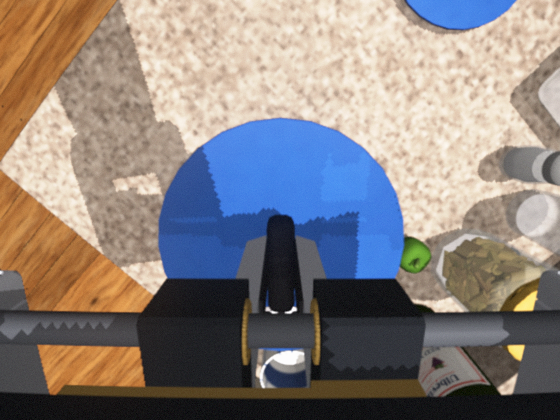

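The lid is held and level: its disc arc tops out at (281,118), and the knob is between the pads. In the crop, the top-camera rim circle centres near (168.4,210.2) in full-image pixels, the lip tip is at (205.8,220.5) and the handle rivet at (142.3,290.9).

Run:
```python
from h import *
T=np.array([[31,173],[165,39],[299,175],[165,307],[70,80],[262,82],[70,265],[262,265]])/4.3+[130,170]
S=np.array([[26,165],[321,150],[188,43],[183,253],[60,85],[285,80]])/4.3+[145,235]
a=lambda d:np.degrees(np.arctan2(d[1],d[0]))
for n,P,l,h in(("top",T,[205.8,220.5],[142.3,290.9]),("scene",S,[228.3,260.6],[151.5*0+(652-387)/4.3+145,431/4.3+235])):
    c,r=circ(ray(n,P,.07));L=ray(n,l,.07)[0,:2]-c;H=ray(n,h,.074)[0,:2]-c
    print(n,c,r,a(L),np.linalg.norm(L),a(H)+90-360,np.linalg.norm(H))
s=bot.get_state();M=Ro.from_quat(s["eef_rot"]).as_matrix()
im=cv2.imread("pics/w3.png")[:,:,::-1].copy()
h=hull(im,100,100,450,275);h=h[(h[:,1]<255)]
c,r=circ(ray("wrist",h,s["ee_pos"][2]-.021+.013,s));print("held",c,r,c-s["ee_pos"][:2])
```

```text
top [0.5132067  0.28877571] 0.06868749076778687 -104.47777322970363 0.08639046015386984 -105.3932180630218 0.18289173523441876
scene [0.50982403 0.29370737] 0.0690446749826492 -110.29653419793209 0.0894336993555414 -104.23389307306402 0.17885605053569156
held [ 0.52183254 -0.2742209 ] 0.07425691284181331 [-0.00060701  0.00023655]
```

```bash
python3 -m crank '0 12 11 0 0; 0 32 29 0 0; 0 56 52 0 0; 0 82 76 0 0; 0 110 101 0 0'
python3 -m crank '0 28 26 0 0; 0 56 52 0 0; 0 84 77 0 0; 0 112 103 0 0; 0 140 129 0 0'
python3 -m crank '0 28 26 0 0; 0 56 52 0 0; 0 84 77 0 0; 0 110 101 0 0; 0 130 120 0 0'
python3 -m crank '0 18 17 0 6; 0 29 27 0 12; 0 36 33 0 18; 0 36 33 0 24; 0 36 33 0 30'
python3 -m crank '0 0 0 0 6; 0 0 0 0 12; 0 0 0 0 18; 0 0 0 0 24; 0 0 0 0 28.7'
python3 -m crank '0 0 0 0 0; 0 0 0 0 0; 0 0 0 0 0'
python3 - <<'E'
from h import *
s=bot.get_state();print(s["ee_pos"],s["joints"]);M=Ro.from_quat(s["eef_rot"]).as_matrix();print(M.round(3))
print((M.T@np.array([.513-s["ee_pos"][0],.290-s["ee_pos"][1],0])*1000).round(1), "hole az",np.degrees(np.arctan2(-M[1,0],-M[0,0])))
E
```

```text
t: 7.08
ee_pos: [0.5179, -0.1231, 0.1975]
eef_rot: [0.393, 0.92, 0.0, -0.003]
wrist_force: [-0.2, -0.4, -2.7]
width: 0.148
gripper_force: 30.0
t: 7.5
ee_pos: [0.5134, 0.0673, 0.1977]
eef_rot: [0.392, 0.92, -0.001, -0.002]
wrist_force: [-0.2, 0.3, -2.0]
width: 0.147
gripper_force: 30.0
t: 7.92
ee_pos: [0.5096, 0.2444, 0.1975]
eef_rot: [0.391, 0.92, -0.001, -0.002]
wrist_force: [-1.1, -0.1, -2.1]
width: 0.142
gripper_force: 30.0
t: 8.33
ee_pos: [0.5088, 0.2912, 0.1972]
eef_rot: [0.618, 0.786, -0.002, -0.002]
wrist_force: [-0.2, 0.6, -2.4]
width: 0.149
gripper_force: 29.9
t: 8.75
ee_pos: [0.509, 0.2904, 0.1973]
eef_rot: [0.794, 0.608, -0.003, -0.001]
wrist_force: [-0.3, -0.5, -2.1]
width: 0.148
gripper_force: 30.0
t: 9.0
ee_pos: [0.5102, 0.2904, 0.199]
eef_rot: [0.792, 0.61, -0.001, -0.0]
wrist_force: [1.1, 0.3, -2.0]
width: 0.147
gripper_force: 30.0
[0.51023608 0.29035542 0.19896935] [3.24299737e-01 1.07157899e-01 1.72680609e+00 1.33598057e-04
 1.31025090e+00 5.81923880e-01]
[[ 0.255  0.967 -0.003]
 [ 0.967 -0.255 -0.001]
 [-0.001 -0.002 -1.   ]]
[ 0.4  2.8 -0. ] hole az -104.76267125864352
```

```bash
python3 -m crank '0 0 2.5 15 0; 0 0 2.5 40 0; 0 0 2.5 70 0; 0 0 2.5 92 0; 0 0 2.5 97 0'
python3 -m crank '0 0 0 0 0; 0 0 0 0 0; 0 0 0 0 0'
python3 - <<'E'
from h import *
s=bot.get_state();print(s["ee_pos"],s["wrist_force"])
f=lambda a:cv2.resize(a,None,fx=3.2,fy=3.2,interpolation=2)
a=imaging.snapshot("scene")[200:350,120:245];b=imaging.snapshot("top")[150:300,110:230]
cv2.imwrite("pics/p4.png",np.hstack([f(a),f(b)])[:,:,::-1])
E
```

```text
t: 9.42
ee_pos: [0.5102, 0.2886, 0.0983]
eef_rot: [0.792, 0.61, -0.004, -0.001]
wrist_force: [-0.8, -0.5, -3.2]
width: 0.15
gripper_force: 30.0
t: 9.67
ee_pos: [0.5151, 0.2902, 0.1056]
eef_rot: [0.793, 0.61, 0.002, 0.001]
wrist_force: [0.4, 0.5, -2.2]
width: 0.147
gripper_force: 30.0
[0.51512186 0.29024125 0.1055596 ] [ 0.39295828  0.47221256 -2.21508114]
```

View pics/p4.png

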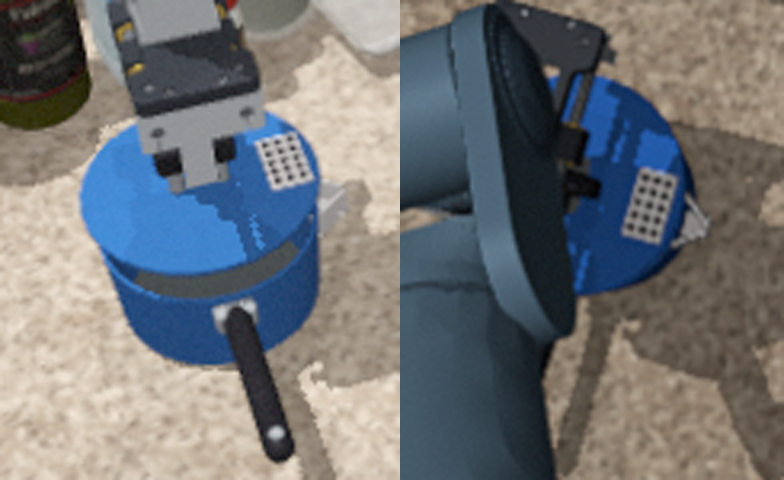

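The lid hovers concentric with the pan, about 25 mm above its seat. Its hole patch, right panel (652,205), points at the lip (690,220). I'll lower it slowly.

```bash
python3 -m crank '0 0 0 4 0; 0 0 0 8 0; 0 0 0 12 0; 0 0 0 15 0; 0 0 0 18 0'
python3 -m crank '0 0 0 1 0; 0 0 0 2 0; 0 0 0 3 0; 0 0 0 4 0; 0 0 0 4 0'
```

```text
t: 10.18
ee_pos: [0.5135, 0.2896, 0.0848]
eef_rot: [0.793, 0.61, -0.0, -0.0]
wrist_force: [0.2, -0.8, -2.4]
width: 0.146
gripper_force: 30.0
t: 10.6
ee_pos: [0.5138, 0.2897, 0.0814]
eef_rot: [0.793, 0.61, 0.0, 0.0]
wrist_force: [-0.6, 0.4, -3.1]
width: 0.146
gripper_force: 30.0
```

```bash
python3 -m crank '0 0 0 1 0; 0 0 0 1 0; 0 0 0 2 0; 0 0 0 2 0; 0 0 0 2 0'
```

```text
t: 11.02
ee_pos: [0.5139, 0.2898, 0.0812]
eef_rot: [0.793, 0.61, -0.0, 0.0]
wrist_force: [-5.1, -1.3, 9.5]
width: 0.146
gripper_force: 30.0
```

Contact came at the expected seated height (TCP z of about 0.081). I'll release, rise and check.

```bash
python3 -m crank '40 0 0 -1 0; 40 0 0 -1 0; 40 0 0 -1 0; 40 0 0 -1 0; 40 0 0 -1 0'
python3 -m crank '40 0 0 -5 0; 40 0 0 -20 0; 40 0 0 -50 0; 40 0 0 -85 0; 40 0 0 -120 0'
python3 -m crank '40 0 -20 -10 0; 40 0 -55 -10 0; 40 0 -90 -10 0; 40 0 -125 -10 0; 40 0 -150 -10 0'
python3 -m crank '40 -30 0 0 0; 40 -65 0 0 0; 40 -100 0 0 0; 40 -130 0 0 0; 40 -130 0 0 0'
python3 - <<'E'
from h import *
s=bot.get_state();print(s["ee_pos"],s["wrist_force"])
f=lambda a:cv2.resize(a,None,fx=3.2,fy=3.2,interpolation=2)
a=imaging.snapshot("scene")[200:350,120:245];t=imaging.snapshot("top");b=t[150:300,110:230]
cv2.imwrite("pics/p5.png",np.hstack([f(a),f(b)])[:,:,::-1])
h=hull(t,120,165,230,260);print(circ(ray("top",h,.073)))
E
```

```text
t: 11.43
ee_pos: [0.5137, 0.2897, 0.0802]
eef_rot: [0.793, 0.61, -0.0, -0.0]
wrist_force: [0.3, -0.2, -1.1]
width: 0.417
gripper_force: 0.0
t: 11.85
ee_pos: [0.5131, 0.2895, 0.2014]
eef_rot: [0.793, 0.61, -0.001, -0.0]
wrist_force: [0.6, 0.5, -0.5]
width: 0.428
gripper_force: 0.0
t: 12.27
ee_pos: [0.3665, 0.3286, 0.2107]
eef_rot: [0.793, 0.61, 0.0, -0.0]
wrist_force: [0.2, 0.9, 1.2]
width: 0.425
gripper_force: 0.0
t: 12.68
ee_pos: [0.3345, 0.1998, 0.2105]
eef_rot: [0.794, 0.608, 0.0, 0.001]
wrist_force: [-0.8, 0.6, -0.5]
width: 0.427
gripper_force: 0.0
[0.33449302 0.19983404 0.21049252] [-0.75899359  0.61404843 -0.54714968]
(array([0.51488505, 0.2902424 ]), np.float64(0.07390943744330943))
```

View pics/p5.png

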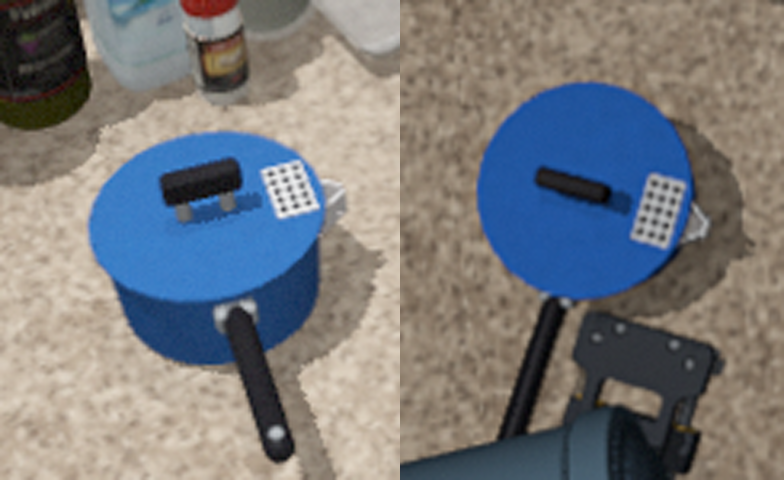

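The lid sits level on the pan and concentric with it. Its holes, right panel (659,210), are at the lip (697,222), and the gripper is clear of everything.

```bash
python3 -c "
from plant import workorder;print(workorder.job_done())"
```

```text
the job is handed in; nothing more can be done
None
```

The strainer lid is seated on the blue milk pan with its holes at the pouring lip, set down rather than dropped; the plain lid was not touched, and the job was handed in at about 12.8 s.

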